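# Wind down the extension leaf's support leg and lock it

### The job

The front leg of the sewing bench's extension leaf hangs clear of its cork pad, so the leaf would bounce under work. Wind the leg down with the crank (clockwise seen from above) until the rubber foot bears firmly on the pad, felt as the crank growing heavy to about 10 N at its knob, and stop there without forcing it further, which would strain the leaf. Then swing the clamp lever clockwise all the way home to lock the leg; leave the small things on and beside the leaf where they lie.

Things in the scene. Friction and masses are not known exactly. Their poses are not given: they have to be found in the camera images.
- stand: Extension leaf: white 190 x 260 mm board, top at z = 116 mm, on two rear posts fixed to the bench, grey jack bracket at its front edge; flexes up 1 mm at the leg per 90 N. Origin on the bench under the middle of the front edge; x to the rear, y left along the edge, z up. In mm here: leg axis at x -42, y 0; crank axis x -42, y 42; clamp pivot x -42, y -50.
- crank (a joint): Turn of the crank, rad, growing clockwise from above, which lowers the leg 4 mm a turn (20:20 gears). Starts at -1.5 to 1.5 (0: arm along the stand's -x), has over 4 turns. Turning it takes 1.2 N at the knob running free; with the foot down 2.1 N more per 10 N on the foot, which gains 20 N a rad. Holds when let go. Right: 28 to 70 N on the foot, 7 to 16 N at the knob in motion (10 is best); over 100 N strains the leaf.
- crank_axis (a point): Point on the crank's vertical axis at the height of the knob's middle (z = 183 mm). The crank's hub below it reaches z = 162 mm. The crank drags (friction), so a knob held still after a slow stop pushes back with only about 1.6 N + 1.1 N per 10 N on the foot, and one stopped fast with some overshoot pushes the other way by about 2 N per 10 N.
- knob_mid (a point): Middle of the black upright knob at the end of the crank's 50 mm steel arm: round, 22 mm across, 48 mm tall (z = 159 to 207 mm, pin head to 212), free to spin on its own upright pin. The arm's top is at z = 157 mm. It circles the crank's axis at 50 mm.
- leg: Threaded leg (13 mm rod) with a round black rubber foot 40 mm across; origin in the middle of the foot's underside, z up; it turns with the gear as it descends. Under it on the bench lies a round cork pad 68 mm across, whose thickness is not known: 5 to 10.5 mm.
- clamp (a joint): Angle of the clamp lever, rad, growing clockwise from above: 0 open, along the stand's -y (right); 1.40 home on its stop, nearly along -x (front). Starts at 0 to 0.25. Needs about 5 N at its grip, and up to 9 N from 1.05 on, where its brake shoe bites on the gear's drum and brakes the crank; stays where it is left. Counts as home from 1.22.
- clamp_grip (a point): Middle of the upright black round grip at the end of the clamp lever, 14 mm across and 34 mm tall (z = 129 to 163 mm; this point at z = 148 mm), 65 mm from the pivot. The flat lever under it has its top at z = 129 mm.
- clamp_pivot (a point): Point on the clamp lever's vertical pivot, at z = 148 mm.
- spool: Bystander: thread spool, 26 mm across and 50 mm tall, standing on the leaf; origin under its middle.
- bobbin_case: Bystander: small steel bobbin case, 22 x 28 x 13 mm, lying on the leaf; origin under its middle.
- snips: Bystander: thread snips, 22 x 115 x 6 mm, lying on the leaf; origin under the middle.
- chalk: Bystander: flat piece of tailor's chalk, 35 x 44 x 9 mm, lying on the bench left of the crank; origin under its middle.

How it is judged (in metres and radians):
On the way, in this order (a step that is already met when the one before it is completed fails the run):
1. the foot bears on the pad with 28 to 70 N while the clamp lever is still open (contact force between leg and anything else between 28 and 70 N and value of joint clamp below 0.6 rad), for 0.3 s.
2. the clamp lever is swung home (value of joint clamp above 1.22 rad), for 0.2 s.
At the end, for the whole second after the job is handed in: The rubber foot stands on the cork pad with a load of 28 to 70 N, the clamp lever is home (1.22 rad or more of its 1.40), and the crank is at rest (contact force between leg and anything else between 28 and 70 N and value of joint clamp above 1.22 rad and velocity of joint crank between -0.05 and 0.05 rad/s); the robot touches nothing.
It fails at once if the foot is pressed down with more than 100 N (the leaf is strained) (contact force between leg and anything else above 100 N).
It fails at once if the spool is shifted by more than 15 mm (distance of spool from where it was at the start of the episode above 0.015 m).
It fails at once if the bobbin case is shifted by more than 15 mm (distance of bobbin_case from where it was at the start of the episode above 0.015 m).
It fails at once if the snips is shifted by more than 15 mm (distance of snips from where it was at the start of the episode above 0.015 m).
It fails at once if the chalk is shifted by more than 15 mm (distance of chalk from where it was at the start of the episode above 0.015 m).
It also fails if it takes over 72 s, if anything falls off the work surface, if the arm or the gripper's body presses on something with over 40 N, if the wrist force passes 120 N, or if a joint passes its speed limit or range.

### The arm

A 6-joint arm with a two-finger parallel gripper is mounted at the origin on a cart in front of the work surface, level with it; the furniture and walls round the work are solid. World frame = base frame: x ahead of the robot, y to its left, z up, the work surface at z = 0. Lengths are in m, angles in degrees, forces in N, time in s.
With the tool pointing down it reaches from about 0.4 to 0.825 m from the base axis. Payload 7 kg.
Tool frame: the origin (TCP) lies midway between the tips of the shut fingers; the grasp point (between the pads) lies ctrl.tcp_to_grasp behind it (ctrl.tcp_to_grasp is the distance from the TCP to the grasp point, in m); z points along the fingers, y is the line along which they close (so a half turn about z gives the same grasp; the last joint's range is limited). The gripper opens to 88 mm and grips with 3 to 60 N. Pads are 19 mm wide; open, the fingers measure 130 mm over their backs; the gripper's body (78 mm by 193 mm) begins 47 mm behind the grasp point.
Start: joints at [81.996, 20.546, 0.682, 0, -70.136, -16.507], TCP at [0.28, 0.614, 0.227] pointing down, gripper open.
Joint ranges: [-176.03, 176.03], [-82.01, 121.73], [-58.28, 71.71], [-173.87, 95.51], [-174.79, -0.11], [-173.66, 173.66]. Speed limits (degrees/s): [136.94, 136.94, 172.46, 180, 180, 180].

### API

Orientations are given as [roll, pitch, yaw] about the fixed x, y, z axes, in that order (R = Rz(yaw) Ry(pitch) Rx(roll)).
In Python, from plant import ctrl, imaging, close_job gives the robot as it stands.
- The arm moves only by the shell command python3 -m crank 'ROWS'. ROWS is JSON, a list of rows, each a list of 3 entries, a list of its own where there are three numbers: the shift along the world's x, y, z in m, then the turn, a rotation vector about the world's x, y, z in degrees, then the opening, from -1 (shut) to 1 (fully open), so that 0 is half open. A call has 1 to 12 rows; each row shifts and turns the commanded pose from where the row before left it; what a row does not reach is not made up. A row lasts 1/10 s, in which the tool goes at most 50 mm and 8.59 degrees, less where a joint would pass 70% of its speed; a pose out of reach is approached as far as the arm can. A call is refused whole if a number of a shift passes 0.05 or a number of a turn 8.59, either way. A call with a gripper value outside its range is refused whole. The fingers move at their own pace and stop on an object; the grip force is fixed at half the most. Time passes only in rows, so rows that do not move let the fingers close. It gives the time, the measured TCP pose, the force, the opening and the grip force at its end, in the units of the state.
- ctrl.get_obs(): the state, without advancing time (a new reading comes with each control period).
- imaging.snapshot(name): name is "side" or "top" or "wrist"; returns (picture, depth): 480x640x3 uint8, blue, green, red; 480x640 float32, m along the optical axis (not along the pixel's ray), 0 where there is no reading.
- imaging.camera_model(name): a dict with "mtx" (3x3 intrinsics, pixels), "D" ([k1, k2, p1, p2, k3] as OpenCV has them; the pictures are not rectified), "R" (3x3) and "t" (3): a world point X has camera coordinates R X + t. Camera axes: x right, y down, z forward; pixel columns grow to the right and rows downward; lengths in m; the calibration is good to about 2 mm. A picture is of the moment at which its call begins: read the wrist's pose just before it. camera_model takes no time and is no camera call; for the wrist camera it gives the pose at the moment of the call.
- close_job(): hands the job in; it is judged then, once.
The state is a dict: "clock": time; "joint_pos": joint angles; "qvel": joint speeds; "tau": joint torques, N m; "tool_pos": TCP position; "orientation": TCP orientation; "force": force on the tool from outside, world axes, zero at the start; "moment": the same for the moment, N m; "opening": finger opening in m; "gripper_force": force on a finger pad.
Only numpy, scipy, OpenCV 4.12 (cv2) and the standard library are available. Lean on these libraries where they do the work, as an engineer would, in place of code of your own. Each camera call takes 0.05 s, during which the arm holds its last target. There are 200 camera calls.

## Working session

There is one attempt and no reset: what is moved stays moved. The work goes in short steps, Python scripts to look and compute and a shell command to move; the robot and the scene stay as the last step left them, time stands still between calls to the robot, and variables do not carry over. Pictures are saved under pics/ and viewed, at most 10 in all, crops included, and the job is handed in when it is done.

```bash
ls; mkdir -p pics; cat > h.py <<'E'
import numpy as np,cv2
from plant import ctrl,imaging
def ray(n,px):
    m=imaging.camera_model(n);K=np.array(m["mtx"]);R=np.array(m["R"]);t=np.array(m["t"])
    p=cv2.undistortPoints(np.array(px,float).reshape(-1,1,2),K,np.array(m["D"]))[:,0]
    d=np.c_[p,np.ones(len(p))]@R
    return -R.T@t,d
def onz(n,px,z):
    c,d=ray(n,px); return c+d*((z-c[2])/d[:,2])[:,None]
def cloud(n,depth):
    v,u=np.mgrid[:480,:640]
    c,d=ray(n,np.c_[u.ravel(),v.ravel()])
    return (c+d*depth.reshape(-1,1)).reshape(480,640,3)
E
python3 - <<'E'
from h import *
print(ctrl.get_obs(),ctrl.tcp_to_grasp)
for n in("top","side"):
    p,d=imaging.snapshot(n);cv2.imwrite(f"pics/{n}0.png",p);np.save(n+"0.npy",d)
    m=imaging.camera_model(n);print(n,-np.array(m["R"]).T@np.array(m["t"]),np.array(m["R"])[2])
E
```

```text
pics
{'clock': 0.0, 'joint_pos': array([ 8.19970067e+01,  2.05935607e+01,  6.35549255e-01, -1.85757115e-02,
       -7.01364582e+01, -1.65098645e+01]), 'qvel': array([-0.05078567, -0.13013706, -0.02585545, -0.07075289,  0.08493149,
       -0.02155878]), 'tau': array([ 2.62803725e-03, -5.82729685e+01,  2.93050289e+01,  6.99738890e+00,
        6.93943395e-03, -1.58527764e-04]), 'tool_pos': array([0.27985703, 0.6137319 , 0.22561704]), 'orientation': array([ 1.79904462e+02, -1.01064500e-02, -2.45191755e+01]), 'force': array([ 0.44580517, -0.01811443,  0.15714196]), 'moment': array([-0.02582471, -0.01637559,  0.03089106]), 'gripper_force': 0.0, 'opening': 0.08775865294638609} 0.0188
top [ 0.50171877 -0.27603729  1.0215762 ] [ 0.06598947 -0.00919104 -0.99777799]
side [0.4581247  0.43781004 0.78263752] [ 0.11308866 -0.72663966 -0.67764722]
```

View pics/top0.png

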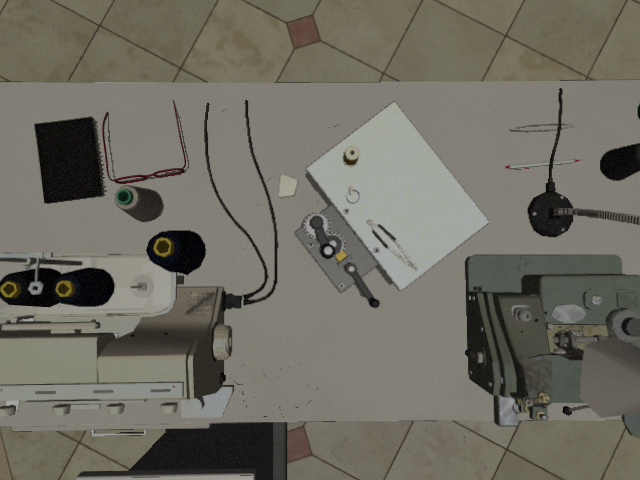

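View pics/side0.png

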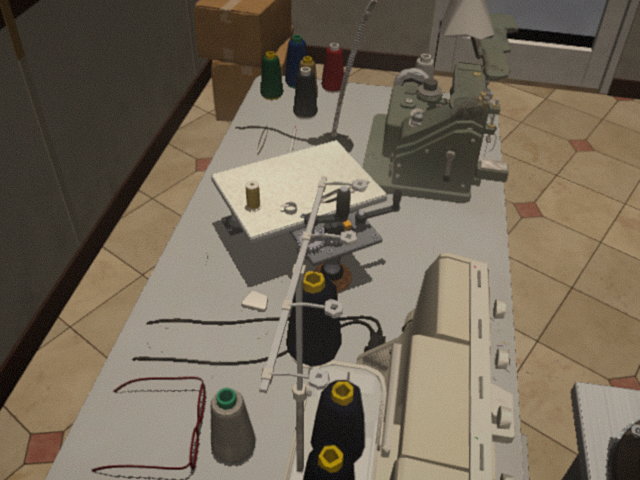

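The top view shows the leaf with corners near (393,101), (488,220), (403,290) and (307,168). The crank hub is near (316,223), its knob near (327,251), the clamp pivot near (350,268) and the grip near (375,302). The side view agrees: the clamp is open and a sewing machine stands to the left.

```bash
python3 - <<'E'
from h import *
p=cv2.imread("pics/top0.png");d=np.load("top0.npy");P=cloud("top",d)
roi=np.zeros((480,640),bool);roi[90:300,295:500]=1
m=roi&(abs(P[...,2]-.116)<.012)&(p.min(2)>170)
m=cv2.morphologyEx(m.astype(np.uint8),cv2.MORPH_OPEN,np.ones((3,3)))
c=max(cv2.findContours(m,0,1)[0],key=cv2.contourArea)
e=onz("top",c[:,0].astype(float),.116)[:,:2].astype(np.float32)
(cx,cy),s,a=cv2.minAreaRect(e);B=cv2.boxPoints(((cx,cy),s,a));print("box",B,s,"z",np.median(P[...,2][m>0]))
# front edge: long side with smallest x mean ; rear direction
C=B.mean(0);Ls=[(B[i],B[(i+1)%4]) for i in range(4)]
Ls=[l for l in Ls if np.linalg.norm(l[0]-l[1])>.22]
f=min(Ls,key=lambda l:l[0][0]+l[1][0]); O=(f[0]+f[1])/2; ux=(C-O)/np.linalg.norm(C-O); uy=np.array([-ux[1],ux[0]])
print("O",O,"yaw",np.degrees(np.arctan2(ux[1],ux[0])))
for n,x,y in(("leg",-42,0),("crank",-42,42),("clamp",-42,-50)):print(n,O+ux*x/1e3+uy*y/1e3)
# dark, by height
dark=(p.max(2)<60)
for n,lo,hi in(("knob",.195,.225),("grip",.15,.175)):
    mm=np.zeros_like(roi);mm[200:320,295:400]=1
    mm&=(P[...,2]>lo)&(P[...,2]<hi);print(n,mm.sum(),np.median(P[mm],axis=0),np.argwhere(mm).mean(0))
q=cv2.resize(p[140:320,280:500],None,fx=3.5,fy=3.3,interpolation=cv2.INTER_CUBIC);cv2.imwrite("pics/crop.png",q)
E
```

```text
Traceback (most recent call last):
ValueError: max() iterable argument is empty
```

```bash
cat > m.py <<'E'
from h import *
p=cv2.imread("pics/top0.png");d=np.load("top0.npy");P=cloud("top",d)
for v,u in((150,400),(220,440),(350,300)):print(P[v,u],p[v,u],d[v,u])
roi=np.zeros((480,640),bool);roi[90:300,295:500]=1
m=roi&(abs(P[...,2]-.116)<.015)
m=cv2.morphologyEx(m.astype(np.uint8),cv2.MORPH_OPEN,np.ones((3,3)))
g=(p.min(2)>P.shape[0]*0+p[150,400].min()-25);m&=g
m=cv2.morphologyEx(m,cv2.MORPH_OPEN,np.ones((5,5)))
c=max(cv2.findContours(m,0,1)[0],key=cv2.contourArea)
e=onz("top",c[:,0].astype(float),.116)[:,:2].astype(np.float32)
(cx,cy),s,a=cv2.minAreaRect(e);B=cv2.boxPoints(((cx,cy),s,a));print("box",B,s,"z",np.median(P[...,2][m>0]))
C=B.mean(0);Ls=[(B[i],B[(i+1)%4]) for i in range(4)]
Ls=[l for l in Ls if np.linalg.norm(l[0]-l[1])>.22]
f=min(Ls,key=lambda l:l[0][0]+l[1][0]); O=(f[0]+f[1])/2; ux=(C-O)/np.linalg.norm(C-O); uy=np.array([-ux[1],ux[0]])
print("O",O,"yaw",np.degrees(np.arctan2(ux[1],ux[0])))
for n,x,y in(("leg",-42,0),("crank",-42,42),("clamp",-42,-50)):print(n,O+ux*x/1e3+uy*y/1e3)
for n,lo,hi in(("knob",.195,.225),("grip",.15,.175)):
    mm=np.zeros_like(roi);mm[200:320,295:400]=1
    mm&=(P[...,2]>lo)&(P[...,2]<hi);print(n,mm.sum(),np.median(P[mm],axis=0),np.argwhere(mm).mean(0))
E
python3 - <<'E'
import cv2
p=cv2.imread("pics/top0.png")
q=cv2.resize(p[140:320,280:500],None,fx=3.5,fy=3.3,interpolation=cv2.INTER_CUBIC);cv2.imwrite("pics/crop.png",q)
E
python3 m.py
```

```text
[ 0.70936196 -0.4142205   0.11665813] [158 168 163] 0.91787964
[ 0.59139517 -0.47835281  0.11761386] [156 165 162] 0.9097309
[ 0.36515013 -0.24174115  0.00174713] [120 128 131] 1.0082357
box [[ 0.4765134  -0.41123635]
 [ 0.5888612  -0.559593  ]
 [ 0.7927377  -0.40520096]
 [ 0.6803899  -0.25684428]] (0.2557392120361328, 0.18609608709812164) z 0.11641915987519069
O [ 0.57845163 -0.3340403 ] yaw -52.86401
leg [ 0.5530959 -0.3005577]
crank [ 0.5865785  -0.27520192]
clamp [ 0.5132356  -0.33074313]
knob 159 [ 0.53878406 -0.28941261  0.20818241] [250.36477987 327.27044025]
grip 369 [ 0.56981735 -0.27942441  0.15989622] [242.07317073 328.19241192]
```

View pics/crop.png

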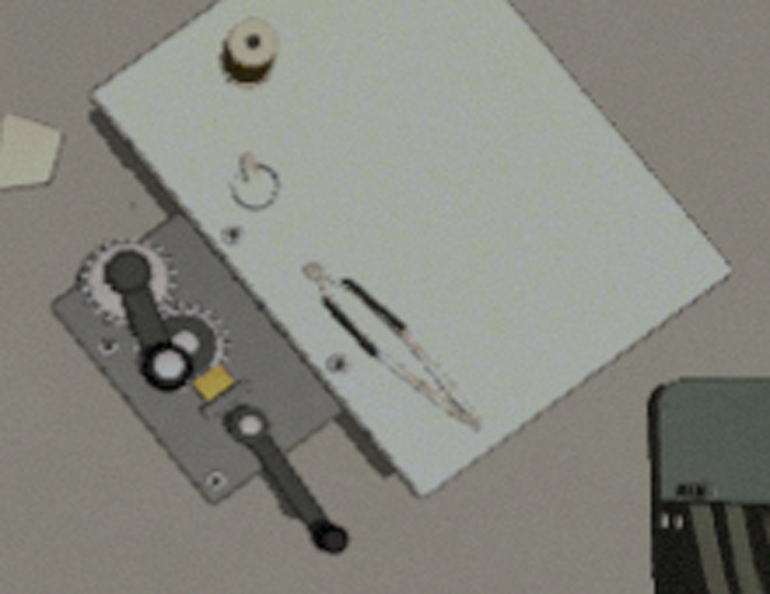

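The crop shows hub (128,272), knob (168,366), clamp pivot (250,425) and grip (330,538). The spool, bobbin case and snips are on the leaf, and the chalk is far left. I'll refine these points and check the obstacle heights.

```bash
python3 - <<'E'
from h import *
f=lambda u,v,z:onz("top",[[280+u/3.5,140+v/3.3]],z)[0].round(4)
hub=f(128,272,.162);kn=f(168,366,.212);pv=f(250,425,.135);gr=f(330,538,.163)
print("hub",hub,"knob",kn,"pivot",pv,"grip",gr)
print("r",np.linalg.norm((kn-hub)[:2]),np.linalg.norm((gr-pv)[:2]),"hub-pivot",np.linalg.norm((hub-pv)[:2]))
a=lambda w:np.degrees(np.arctan2(w[1],w[0]))
print("ang",a(kn-hub),a(gr-pv),"pivot->hub dir (stand +y)",a(hub-pv))
for n in("top","side"):
    P=cloud(n,np.load(n+"0.npy")).reshape(-1,3);P=P[np.load(n+"0.npy").ravel()>0]
    print(n)
    for x in np.arange(.05,.85,.1):
        print("%.2f"%x,[("%.2f"%(lambda q:q.max() if len(q) else -1)(P[(abs(P[:,0]-x)<.05)&(abs(P[:,1]-y)<.05),2])) for y in np.arange(-.55,.7,.1)])
E
```

```text
hub [ 0.5846 -0.2741  0.162 ] knob [ 0.5374 -0.2908  0.212 ] pivot [ 0.5116 -0.3298  0.135 ] grip [ 0.4579 -0.3631  0.163 ]
r 0.05006725476796188 0.0631868657238196 hub-pivot 0.0918231452303829
ang -160.5155301644914 -148.19646319221852 pivot->hub dir (stand +y) 37.34412763991961
top
0.05 ['-0.74', '-0.74', '-0.73', '-0.74', '-0.18', '-1.00', '-1.00', '-0.64', '-0.73', '-0.74', '-0.74', '-0.73', '-0.73']
0.15 ['-1.00', '-1.00', '-1.00', '-1.00', '0.01', '0.01', '0.01', '0.01', '-1.00', '-1.00', '-1.00', '-1.00', '-1.00']
0.25 ['0.23', '0.01', '0.01', '0.01', '0.03', '0.05', '0.08', '0.08', '0.08', '-1.00', '-1.00', '-1.00', '-1.00']
0.35 ['0.35', '0.01', '0.01', '0.01', '0.28', '0.29', '0.29', '0.29', '-1.00', '-1.00', '-1.00', '-1.00', '-1.00']
0.45 ['0.18', '0.12', '0.17', '0.10', '0.27', '0.27', '0.46', '0.28', '0.17', '0.00', '-1.00', '-1.00', '-1.00']
0.55 ['0.12', '0.12', '0.20', '0.22', '0.04', '0.45', '0.46', '0.34', '0.12', '0.01', '-1.00', '-1.00', '-1.00']
0.65 ['0.12', '0.12', '0.17', '0.12', '0.01', '0.04', '0.13', '0.04', '0.02', '0.01', '-1.00', '-1.00', '-1.00']
0.75 
[... 341 characters left out ...]
', '-1.00']
0.25 ['0.22', '0.00', '0.00', '0.00', '0.02', '0.05', '0.08', '-1.00', '-1.00', '-1.00', '-1.00', '-1.00', '-1.00']
0.35 ['0.35', '0.00', '0.00', '0.00', '0.28', '0.28', '0.28', '0.28', '-1.00', '-1.00', '-1.00', '-1.00', '-1.00']
0.45 ['0.18', '0.12', '0.16', '0.10', '0.27', '0.27', '0.46', '0.46', '0.46', '-1.00', '-1.00', '-1.00', '-1.00']
0.55 ['0.12', '0.12', '0.14', '0.21', '0.04', '0.45', '0.45', '0.45', '0.46', '-1.00', '-1.00', '-1.00', '-1.00']
0.65 ['0.12', '0.12', '0.17', '0.12', '0.01', '0.04', '0.13', '0.04', '-1.00', '-1.00', '-1.00', '-1.00', '-1.00']
0.75 ['0.00', '0.12', '0.17', '0.12', '0.02', '0.04', '0.00', '0.04', '-1.00', '-1.00', '-1.00', '-1.00', '-1.00']
```

```bash
python3 -m crank '[[[0,0,0.05],[0,0,0],1],[[0,0,0.05],[0,0,0],1],[[0,0,0.05],[0,0,0],1],[[0,0,0.05],[0,0,0],1],[[0,0,0.05],[0,0,0],1],[[0,0,0.05],[0,0,0],1],[[0.03,-0.04,0],[0,0,0],1],[[0.03,-0.04,0],[0,0,0],1],[[0.03,-0.04,0],[0,0,0],1],[[0.03,-0.04,0],[0,0,0],1]]'; python3 - <<'E'
from h import *
print(ctrl.get_obs()["joint_pos"])
P=cloud("top",np.load("top0.npy")).reshape(-1,3)
for lo in(.2,.3,.4):
  q=P[(P[:,2]>lo)&(P[:,0]>.3)&(P[:,0]<.8)&(P[:,1]>-.25)&(P[:,1]<.3)&(abs(P[:,1]+.28)>.09)];print(lo,q.min(0),q.max(0),q[q[:,1].argmin()])
E
```

```text
clock: 1.1
tool_pos: [0.4007, 0.4526, 0.5262]
orientation: [180.0, 0.0, -24.5]
force: [1.2, 1.0, -0.1]
opening: 0.0878
gripper_force: 0.0
[ 6.69762391e+01  1.19804721e+01  2.65956277e+01 -1.22429129e-02
 -1.04648200e+02 -1.44950176e+00]
0.2 [ 0.31358812 -0.10868455  0.20001917] [0.57078705 0.18836479 0.45840249] [ 0.36258035 -0.10868455  0.24628106]
0.3 [ 0.4852177  -0.00152504  0.30061858] [0.52910086 0.11238871 0.45840249] [ 0.52601663 -0.00152504  0.44814033]
0.4 [ 0.4852177  -0.00152504  0.44490515] [0.52910086 0.05028435 0.45840249] [ 0.52601663 -0.00152504  0.44814033]
```

```bash
python3 -m crank '[[[0.008,-0.048,0],[0,0,0],1],[[0.008,-0.048,0],[0,0,-8],1],[[0.008,-0.048,0],[0,0,-8],1],[[0.008,-0.048,0],[0,0,-8],1],[[0.008,-0.048,0],[0,0,-8],1],[[0.008,-0.048,0],[0,0,-8],1],[[0.008,-0.048,0],[0,0,-8],1],[[0.008,-0.048,0],[0,0,-8],1],[[0.008,-0.048,0],[0,0,-8],1],[[0.008,-0.048,0],[0,0,-1.5],1],[[0.008,-0.048,0],[0,0,0],1],[[0.008,-0.048,0],[0,0,0],1]]' && python3 -m crank '[[[0.008,-0.04,0],[0,0,0],1],[[0.008,-0.04,0],[0,0,0],1],[[0.008,-0.04,0],[0,0,0],1],[[0.008,-0.04,0],[0,0,0],1],[[0,0,-0.05],[0,0,0],1],[[0,0,-0.05],[0,0,0],1],[[0,0,-0.05],[0,0,0],1],[[0,0,-0.04],[0,0,0],1],[[0,0,0],[0,0,0],1],[[0,0,0],[0,0,0],1]]'
python3 - <<'E'
from h import *
o=ctrl.get_obs();print(o["tool_pos"],o["force"],o["joint_pos"])
p,d=imaging.snapshot("wrist");cv2.imwrite("pics/w1.png",p);np.save("w1.npy",cloud("wrist",d))
m=imaging.camera_model("wrist");print(-np.array(m["R"]).T@np.array(m["t"]))
E
```

```text
clock: 2.3
tool_pos: [0.4957, -0.1239, 0.5265]
orientation: [-180.0, 0.0, -90.0]
force: [2.2, 1.3, 0.9]
opening: 0.0873
gripper_force: 0.0
clock: 3.3
tool_pos: [0.5282, -0.2822, 0.3376]
orientation: [180.0, -0.1, -90.0]
force: [0.7, 0.5, 1.0]
opening: 0.0876
gripper_force: 0.0
[ 0.52819917 -0.28224752  0.3376068 ] [0.74236891 0.46836587 0.99881363] [-9.40092098e+00  1.05195407e+01  1.23026742e+00  5.83360000e-02
 -8.07377756e+01  9.39349697e+00]
[ 0.52821672 -0.36391826  0.49672223]
```

View pics/w1.png

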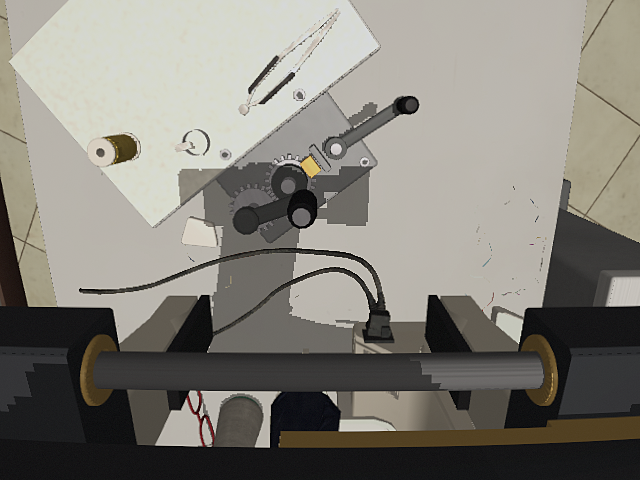

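The wrist view shows the hub cap at (246,219), knob top (301,216), clamp pivot (336,149) and grip top (407,104). The path down to the knob is clear.

```bash
python3 - <<'E'
from h import *
for n,u,v,z in(("hub",246,219,.162),("knob",301,216,.212),("pivot",336,149,.136),("grip",407,104,.163)):print(n,onz("wrist",[[u,v]],z)[0].round(4))
E
```

```text
hub [ 0.5872 -0.2777  0.162 ]
knob [ 0.5407 -0.2927  0.212 ]
pivot [ 0.5146 -0.3306  0.136 ]
grip [ 0.4631 -0.3665  0.163 ]
```

```bash
python3 -m crank '[[[0.0115,-0.0095,0],[0,0,0],1],[[0,0,-0.04],[0,0,0],1],[[0,0,-0.04],[0,0,0],1],[[0,0,-0.04],[0,0,0],1],[[0,0,-0.03],[0,0,0],1],[[0,0,-0.015],[0,0,0],1],[[0,0,0],[0,0,0],1],[[0,0,0],[0,0,0],-1],[[0,0,0],[0,0,0],-1],[[0,0,0],[0,0,0],-1],[[0,0,0],[0,0,0],-1],[[0,0,0],[0,0,0],-1]]' && python3 -m crank '[[[0,0,0],[0,0,0],-1],[[0,0,0],[0,0,0],-1],[[0,0,0],[0,0,0],-1]]'
```

```text
clock: 4.55
tool_pos: [0.5397, -0.2914, 0.1721]
orientation: [-180.0, -0.0, -90.0]
force: [-0.1, 0.6, -0.8]
opening: 0.0527
gripper_force: 0.0
clock: 4.85
tool_pos: [0.5395, -0.2914, 0.1715]
orientation: [180.0, -0.0, -90.0]
force: [-0.1, 0.2, -0.3]
opening: 0.0294
gripper_force: 0.0
```

```bash
python3 -m crank '[[[0,0,0],[0,0,0],-1],[[0,0,0],[0,0,0],-1],[[0,0,0],[0,0,0],-1],[[0,0,0],[0,0,0],-1]]' && python3 -m crank '[[[-0.0026,0.0128,0],[0,0,0],-1],[[0.0008,0.013,0],[0,0,0],-1],[[0.0041,0.0124,0],[0,0,0],-1]]' && python3 -m crank '[[[0.0072,0.0109,0],[0,0,0],-1],[[0.0098,0.0087,0],[0,0,0],-1],[[0.0117,0.0058,0],[0,0,0],-1]]'
```

```text
clock: 5.25
tool_pos: [0.5399, -0.2913, 0.1716]
orientation: [-180.0, 0.0, -90.0]
force: [2.6, 0.8, -1.2]
opening: 0.0214
gripper_force: 30.0
clock: 5.55
tool_pos: [0.5424, -0.2525, 0.1717]
orientation: [-179.9, -0.0, -90.0]
force: [7.9, -6.4, -7.2]
opening: 0.021
gripper_force: 30.0
clock: 5.85
tool_pos: [0.5704, -0.2276, 0.1716]
orientation: [180.0, -0.1, -90.0]
force: [2.0, -11.7, -4.9]
opening: 0.0214
gripper_force: 30.0
```

```bash
python3 -m crank '[[[0.0133,0.0016,0],[0,0,0],-1],[[0.013,-0.0008,0],[0,0,0],-1],[[0.0124,-0.0041,0],[0,0,0],-1]]' && python3 -m crank '[[[0.0109,-0.0072,0],[0,0,0],-1],[[0.0087,-0.0098,0],[0,0,0],-1],[[0.0058,-0.0117,0],[0,0,0],-1]]' && python3 -m crank '[[[0.0026,-0.0128,0],[0,0,0],-1],[[-0.0008,-0.013,0],[0,0,0],-1],[[-0.0041,-0.0124,0],[0,0,0],-1]]' && python3 -m crank '[[[-0.0072,-0.0109,0],[0,0,0],-1],[[-0.0098,-0.0087,0],[0,0,0],-1],[[-0.0117,-0.0058,0],[0,0,0],-1]]'
```

```text
clock: 6.15
tool_pos: [0.6094, -0.2301, 0.1715]
orientation: [179.9, 0.0, -90.0]
force: [-2.8, -1.6, 0.8]
opening: 0.021
gripper_force: 30.0
clock: 6.45
tool_pos: [0.6351, -0.2599, 0.1715]
orientation: [180.0, 0.0, -90.0]
force: [-5.0, 1.1, 3.2]
opening: 0.0211
gripper_force: 30.0
clock: 6.75
tool_pos: [0.6317, -0.2989, 0.1715]
orientation: [179.9, 0.0, -90.0]
force: [-7.1, 5.9, 6.2]
opening: 0.0214
gripper_force: 30.0
clock: 7.05
tool_pos: [0.6028, -0.3231, 0.1715]
orientation: [-180.0, 0.1, -90.1]
force: [-1.8, 13.2, 6.0]
opening: 0.0211
gripper_force: 30.0
```

```bash
python3 -m crank '[[[0,0,0],[0,0,0],-1],[[0,0,0],[0,0,0],-1]]'; python3 -m crank '[[[0,0.001,0],[0,0,0],-1],[[0,0,0],[0,0,0],-1]]'
```

```text
clock: 7.25
tool_pos: [0.6023, -0.3231, 0.1716]
orientation: [180.0, 0.1, -90.1]
force: [-3.3, 5.9, 4.0]
opening: 0.021
gripper_force: 30.0
clock: 7.45
tool_pos: [0.6031, -0.3227, 0.1716]
orientation: [180.0, 0.0, -90.0]
force: [-2.4, 3.7, 3.0]
opening: 0.0209
gripper_force: 30.0
```

```bash
python3 -m crank '[[[-0.0125,-0.0025,0],[0,0,0],-1],[[-0.0128,0.0008,0],[0,0,0],-1],[[-0.0121,0.0041,0],[0,0,0],-1],[[-0.0107,0.0071,0],[0,0,0],-1],[[-0.0085,0.0096,0],[0,0,0],-1],[[-0.0057,0.0114,0],[0,0,0],-1]]'
```

```text
clock: 8.05
tool_pos: [0.54, -0.2914, 0.1716]
orientation: [180.0, -0.0, -90.0]
force: [2.1, -0.3, -1.8]
opening: 0.0212
gripper_force: 30.0
```

```bash
python3 -m crank '[[[-0.0025,0.0125,0],[0,0,0],-1],[[0.0008,0.0128,0],[0,0,0],-1],[[0.0041,0.0121,0],[0,0,0],-1],[[0.0071,0.0107,0],[0,0,0],-1],[[0.0096,0.0085,0],[0,0,0],-1],[[0.0114,0.0057,0],[0,0,0],-1]]'
```

```text
clock: 8.65
tool_pos: [0.5719, -0.2275, 0.1715]
orientation: [179.9, 0.1, -90.0]
force: [-1.8, -0.6, -0.1]
opening: 0.0212
gripper_force: 30.0
```

```bash
python3 -m crank '[[[0.0125,0.0025,0],[0,0,0],-1],[[0.0128,-0.0008,0],[0,0,0],-1],[[0.0121,-0.0041,0],[0,0,0],-1],[[0.0107,-0.0071,0],[0,0,0],-1],[[0.0085,-0.0096,0],[0,0,0],-1],[[0.0057,-0.0114,0],[0,0,0],-1]]'
```

```text
clock: 9.25
tool_pos: [0.6354, -0.261, 0.1716]
orientation: [-180.0, -0.0, -90.0]
force: [-2.3, 2.2, 3.3]
opening: 0.0209
gripper_force: 30.0
```

```bash
python3 -m crank '[[[0.0025,-0.0125,0],[0,0,0],-1],[[-0.0008,-0.0128,0],[0,0,0],-1],[[-0.0041,-0.0121,0],[0,0,0],-1],[[-0.0071,-0.0107,0],[0,0,0],-1],[[-0.0096,-0.0085,0],[0,0,0],-1],[[-0.0114,-0.0057,0],[0,0,0],-1]]'
```

```text
clock: 9.85
tool_pos: [0.6049, -0.3225, 0.1719]
orientation: [-179.8, 0.1, -90.0]
force: [7.9, 13.1, 2.2]
opening: 0.0214
gripper_force: 30.0
```

```bash
python3 -m crank '[[[0,0,0],[0,0,0],-1],[[0,0,0],[0,0,0],-1],[[0,0,0],[0,0,0],-1]]'; python3 -m crank '[[[-0.002,-0.0006,0],[0,0,0],-1]]';python3 -m crank '[[[-0.002,-0.0005,0],[0,0,0],-1]]';python3 -m crank '[[[-0.002,-0.0004,0],[0,0,0],-1]]';python3 -m crank '[[[-0.002,-0.0003,0],[0,0,0],-1]]'
```

```text
clock: 10.15
tool_pos: [0.601, -0.3235, 0.1718]
orientation: [179.8, 0.0, -90.1]
force: [-5.5, 4.0, 5.8]
opening: 0.0213
gripper_force: 30.0
clock: 10.25
tool_pos: [0.6004, -0.3237, 0.1718]
orientation: [180.0, 0.0, -90.1]
force: [1.7, 6.5, 3.0]
opening: 0.0212
gripper_force: 30.0
clock: 10.35
tool_pos: [0.5997, -0.3239, 0.1719]
orientation: [-179.9, 0.0, -90.1]
force: [6.1, 7.0, 0.5]
opening: 0.0212
gripper_force: 30.0
clock: 10.45
tool_pos: [0.5988, -0.3241, 0.1719]
orientation: [-179.8, 0.0, -90.0]
force: [7.2, 7.1, -0.0]
opening: 0.0211
gripper_force: 30.0
clock: 10.55
tool_pos: [0.5972, -0.3244, 0.1719]
orientation: [-179.8, 0.0, -90.0]
force: [8.1, 5.7, -0.8]
opening: 0.0208
gripper_force: 30.0
```

```bash
python3 -m crank '[[[-0.002,-0.0002,0],[0,0,0],-1]]';python3 -m crank '[[[-0.002,-0.0001,0],[0,0,0],-1]]'; python3 -m crank '[[[-0.002,0,0],[0,0,0],-1]]';python3 -m crank '[[[-0.002,0.0001,0],[0,0,0],-1]]';python3 -m crank '[[[-0.002,0.0002,0],[0,0,0],-1]]'
```

```text
clock: 10.65
tool_pos: [0.5954, -0.3248, 0.1719]
orientation: [-179.7, 0.0, -90.0]
force: [8.4, 4.3, -1.8]
opening: 0.021
gripper_force: 30.0
clock: 10.75
tool_pos: [0.5935, -0.325, 0.172]
orientation: [-179.7, -0.0, -90.0]
force: [8.0, 2.4, -1.9]
opening: 0.0213
gripper_force: 30.0
clock: 10.85
tool_pos: [0.5916, -0.3252, 0.1719]
orientation: [-179.7, -0.0, -90.0]
force: [9.0, 3.4, -3.1]
opening: 0.0211
gripper_force: 30.0
clock: 10.95
tool_pos: [0.5897, -0.3253, 0.172]
orientation: [-179.7, -0.0, -90.0]
force: [8.2, 2.1, -2.7]
opening: 0.0211
gripper_force: 30.0
clock: 11.05
tool_pos: [0.5878, -0.3253, 0.172]
orientation: [-179.7, -0.1, -90.0]
force: [9.2, 1.1, -2.9]
opening: 0.0213
gripper_force: 30.0
```

```bash
python3 -m crank '[[[-0.002,0.0002,0],[0,0,0],-1],[[-0.002,0.0002,0],[0,0,0],-1],[[-0.002,0.0003,0],[0,0,0],-1]]';python3 -m crank '[[[-0.002,0.0003,0],[0,0,0],-1]]'; python3 -m crank '[[[-0.002,0.0004,0],[0,0,0],-1]]'; python3 -m crank '[[[-0.002,0.0005,0],[0,0,0],-1]]'; python3 -m crank '[[[0,0,0],[0,0,0],-1],[[0,0,0],[0,0,0],-1],[[0,0,0],[0,0,0],-1]]'
```

```text
clock: 11.35
tool_pos: [0.5819, -0.325, 0.172]
orientation: [-179.7, -0.1, -90.0]
force: [8.7, 0.3, -3.8]
opening: 0.0211
gripper_force: 30.0
clock: 11.45
tool_pos: [0.5799, -0.3248, 0.172]
orientation: [-179.7, -0.1, -90.0]
force: [10.0, -0.3, -3.3]
opening: 0.0213
gripper_force: 30.0
clock: 11.55
tool_pos: [0.578, -0.3244, 0.172]
orientation: [-179.7, -0.1, -90.0]
force: [11.3, -0.3, -3.7]
opening: 0.0214
gripper_force: 30.0
clock: 11.65
tool_pos: [0.576, -0.324, 0.1721]
orientation: [-179.7, -0.1, -90.0]
force: [10.0, -1.3, -3.8]
opening: 0.0212
gripper_force: 30.0
clock: 11.95
tool_pos: [0.5749, -0.3238, 0.172]
orientation: [-179.8, -0.1, -90.0]
force: [7.0, 1.3, -0.8]
opening: 0.021
gripper_force: 30.0
```

```bash
python3 -m crank '[[[0,0,0],[0,0,0],1],[[0,0,0],[0,0,0],1],[[0,0,0],[0,0,0],1],[[0,0,0],[0,0,0],1],[[0,0,0],[0,0,0],1],[[0,0,0.04],[0,0,0],1],[[0,0,0.05],[0,0,0],1]]' && python3 -m crank '[[[-0.012,0,0],[0,0,-8],1],[[-0.018,-0.008,0],[0,0,-8],1],[[-0.017,-0.007,0],[0,0,-8],1],[[-0.017,-0.007,0],[0,0,-8],1],[[-0.017,-0.007,0],[0,0,-8],1],[[-0.017,-0.007,0],[0,0,-8],1],[[-0.017,-0.005,0],[0,0,-8],1],[[0,0,0],[0,0,-1],1],[[0,0,0],[0,0,0],1],[[0,0,0],[0,0,0],1]]'
python3 - <<'E'
from h import *
o=ctrl.get_obs();print(o["tool_pos"],o["joint_pos"])
p,d=imaging.snapshot("wrist");cv2.imwrite("pics/w2.png",p);np.save("w2.npy",cloud("wrist",d))
p,d=imaging.snapshot("top");cv2.imwrite("pics/top2.png",p)
E
```

```text
clock: 12.65
tool_pos: [0.5721, -0.3218, 0.2599]
orientation: [179.7, 0.1, -90.0]
force: [1.1, -0.5, 0.5]
opening: 0.0715
gripper_force: 0.0
clock: 13.65
tool_pos: [0.4591, -0.3632, 0.2616]
orientation: [-180.0, 0.0, -146.9]
force: [0.9, 0.1, 0.6]
opening: 0.0876
gripper_force: 0.0
[ 0.45913104 -0.36317449  0.26160464] [-1.92171036e+01  1.09493749e+01 -7.90388992e+00  2.47079329e-03
 -7.11335922e+01 -3.76586310e+01]
```

View pics/w2.png

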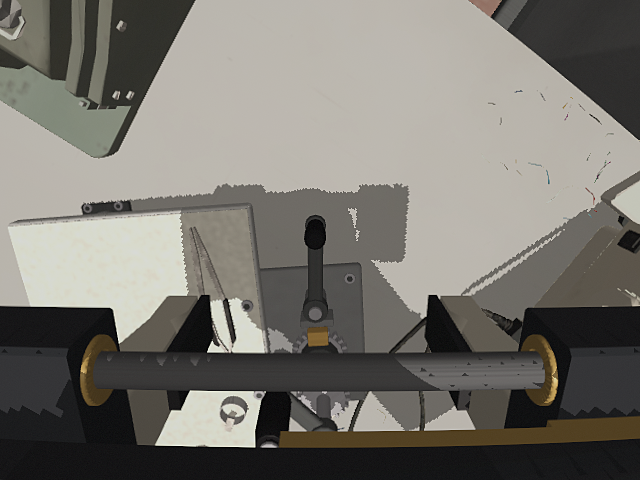

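The wrist view shows the lever running up from the pivot at (316,312) to the grip at (315,220-245). The knob is at (272,400), clear of the tool.

```bash
python3 - <<'E'
from h import *
m=imaging.camera_model("wrist");print(-np.array(m["R"]).T@np.array(m["t"]),np.array(m["R"])[2])
P=np.load("w2.npy")
for v in(218,224,230,236,242,246,250,256):print(v,P[v,315].round(4),P[v,310].round(4))
M=np.zeros((480,640),bool);M[200:280,290:340]=1;M&=(abs(P[...,2]-.163)<.006);a=np.argwhere(M);print(M.sum(),np.median(P[M],0),a.min(0),a.max(0),a.mean(0))
print(onz("wrist",[a.mean(0)[::-1]],.163),onz("wrist",[[316,312]],.136))
E
```

```text
[ 0.39031482 -0.40767848  0.41886085] [ 0.25148916  0.16487049 -0.95371428]
218 [ 0.4537 -0.369   0.1294] [ 0.456  -0.3718  0.1279]
224 [ 0.4529 -0.3694  0.1487] [ 0.4555 -0.3717  0.145 ]
230 [ 0.4537 -0.3688  0.1593] [ 0.4556 -0.3713  0.1584]
236 [ 0.456  -0.3673  0.1629] [ 0.4579 -0.3698  0.1623]
242 [ 0.4594 -0.3651  0.1626] [ 0.4608 -0.3679  0.1637]
246 [ 0.4616 -0.3637  0.1628] [ 0.4632 -0.3663  0.1631]
250 [ 0.4736 -0.3562  0.1286] [ 0.4755 -0.3591  0.1285]
256 [ 0.4775 -0.3536  0.1281] [ 0.4797 -0.3565  0.1275]
360 [ 0.45789669 -0.36638218  0.16168195] [228 304] [249 325] [238.50833333 314.58611111]
[[ 0.45749949 -0.36656009  0.163     ]] [[ 0.51094409 -0.33094607  0.136     ]]
```

```bash
python3 -m crank '[[[-0.0005,-0.003,-0.04],[0,0,0],1],[[0,0,-0.04],[0,0,0],1],[[0,0,-0.03],[0,0,0],1],[[0,0,-0.0155],[0,0,0],1],[[0,0,0],[0,0,0],-1],[[0,0,0],[0,0,0],-1],[[0,0,0],[0,0,0],-1],[[0,0,0],[0,0,0],-1],[[0,0,0],[0,0,0],-1],[[0,0,0],[0,0,0],-1],[[0,0,0],[0,0,0],-1],[[0,0,0],[0,0,0],-1]]' && python3 -m crank '[[[0,0,0],[0,0,0],-1],[[0,0,0],[0,0,0],-1],[[0,0,0],[0,0,0],-1],[[0,0,0],[0,0,0],-1]]'
```

```text
clock: 14.95
tool_pos: [0.4581, -0.3663, 0.1362]
orientation: [-180.0, 0.0, -147.0]
force: [0.1, 0.2, 0.4]
opening: 0.029
gripper_force: 0.0
clock: 15.35
tool_pos: [0.4582, -0.3664, 0.1361]
orientation: [-180.0, -0.0, -147.0]
force: [0.4, -1.7, -1.3]
opening: 0.0131
gripper_force: 30.0
```

Gripped (13 mm opening). Swing at half speed, checking partway.

```bash
python3 -m crank '[[[-0.0023,0.0039,0],[0,0,-4],-1],[[-0.0022,0.0040,0],[0,0,-4],-1],[[-0.0018,0.0042,0],[0,0,-4],-1],[[-0.0015,0.0042,0],[0,0,-4],-1],[[-0.0012,0.0044,0],[0,0,-4],-1],[[-0.0009,0.0044,0],[0,0,-4],-1]]' && python3 -m crank '[[[-0.0006,0.0045,0],[0,0,-4],-1],[[-0.0003,0.0045,0],[0,0,-4],-1],[[0,0.0045,0],[0,0,-4],-1],[[0.0004,0.0045,0],[0,0,-4],-1]]'
```

```text
clock: 15.95
tool_pos: [0.4487, -0.3415, 0.1361]
orientation: [-179.9, 0.0, -171.2]
force: [2.4, -4.1, -3.0]
opening: 0.0128
gripper_force: 30.0
clock: 16.35
tool_pos: [0.4482, -0.3234, 0.1361]
orientation: [-180.0, 0.0, 172.8]
force: [0.7, -3.4, -3.1]
opening: 0.0129
gripper_force: 30.0
```

```bash
python3 -m crank '[[[0.0007,0.0045,0],[0,0,-4],-1],[[0.001,0.0044,0],[0,0,-4],-1],[[0.0013,0.0043,0],[0,0,-4],-1],[[0.0016,0.0043,0],[0,0,-4],-1]]' && python3 -m crank '[[[0.0019,0.0041,0],[0,0,-4],-1],[[0.0022,0.004,0],[0,0,-4],-1],[[0.0024,0.0038,0],[0,0,-4],-1]]'; python3 -m crank '[[[0.0027,0.0037,0],[0,0,-4],-1]]'; python3 -m crank '[[[0,0,0],[0,0,0],-1],[[0,0,0],[0,0,0],-1]]'
```

```text
clock: 16.75
tool_pos: [0.4526, -0.3059, 0.1362]
orientation: [-180.0, 0.0, 156.8]
force: [0.7, -4.4, -2.0]
opening: 0.0128
gripper_force: 30.0
clock: 17.05
tool_pos: [0.4588, -0.294, 0.1361]
orientation: [-180.0, 0.0, 144.8]
force: [0.2, -3.0, -0.3]
opening: 0.013
gripper_force: 30.0
clock: 17.15
tool_pos: [0.4615, -0.2902, 0.1361]
orientation: [-180.0, 0.0, 140.8]
force: [0.1, -2.7, -0.3]
opening: 0.0127
gripper_force: 30.0
clock: 17.35
tool_pos: [0.4618, -0.2899, 0.1361]
orientation: [180.0, 0.0, 141.1]
force: [1.6, 0.7, 0.6]
opening: 0.0127
gripper_force: 30.0
```

```bash
python3 -m crank '[[[0.0014,0.0018,0],[0,0,-2],-1],[[0.0015,0.0017,0],[0,0,-2],-1]]'; python3 -m crank '[[[0.0008,0.0008,0],[0,0,-1],-1]]';python3 -m crank '[[[0.0008,0.0008,0],[0,0,-1],-1]]';python3 -m crank '[[[0.0008,0.0008,0],[0,0,0],-1]]'
```

```text
clock: 17.55
tool_pos: [0.4642, -0.287, 0.1361]
orientation: [-180.0, 0.0, 137.0]
force: [0.0, -2.7, 0.5]
opening: 0.0128
gripper_force: 30.0
clock: 17.65
tool_pos: [0.465, -0.286, 0.1361]
orientation: [-180.0, -0.0, 136.0]
force: [-0.1, -2.5, -0.4]
opening: 0.0128
gripper_force: 30.0
clock: 17.75
tool_pos: [0.4658, -0.2852, 0.1361]
orientation: [-180.0, -0.0, 135.0]
force: [-2.8, -5.5, 0.0]
opening: 0.0126
gripper_force: 30.0
clock: 17.85
tool_pos: [0.4658, -0.2851, 0.1361]
orientation: [-179.9, -0.0, 135.0]
force: [-5.1, -12.3, -0.0]
opening: 0.0129
gripper_force: 30.0
```

The lever has reached its stop: the force rose sharply with no further motion. I'll back off slightly, release, lift and look.

```bash
python3 -m crank '[[[-0.0008,-0.0008,0],[0,0,0],-1],[[0,0,0],[0,0,0],1],[[0,0,0],[0,0,0],1],[[0,0,0],[0,0,0],1],[[0,0,0],[0,0,0],1],[[0,0,0],[0,0,0],1],[[0,0,0],[0,0,0],1],[[0,0,0.03],[0,0,0],1],[[0,0,0.04],[0,0,0],1],[[0,0,0.04],[0,0,0],1],[[0,0,0.05],[0,0,0],1],[[0,0,0.05],[0,0,0],1]]' && python3 -m crank '[[[-0.04,0,0.03],[0,0,0],1],[[-0.03,0,0],[0,0,0],1],[[0,0,0],[0,0,0],1],[[0,0,0],[0,0,0],1]]'
python3 - <<'E'
from h import *
p,d=imaging.snapshot("top");q=cv2.resize(p[140:320,280:500],None,fx=3.5,fy=3.3);cv2.imwrite("pics/top3.png",q)
p,d=imaging.snapshot("wrist");cv2.imwrite("pics/w3.png",p)
E
```

```text
clock: 19.05
tool_pos: [0.4655, -0.2848, 0.348]
orientation: [-180.0, -0.0, 135.0]
force: [1.1, -0.6, 0.0]
opening: 0.0873
gripper_force: 0.0
clock: 19.45
tool_pos: [0.3956, -0.2849, 0.3766]
orientation: [179.9, 0.1, 135.0]
force: [0.7, -0.4, -0.0]
opening: 0.0877
gripper_force: 0.0
```

View pics/w3.png

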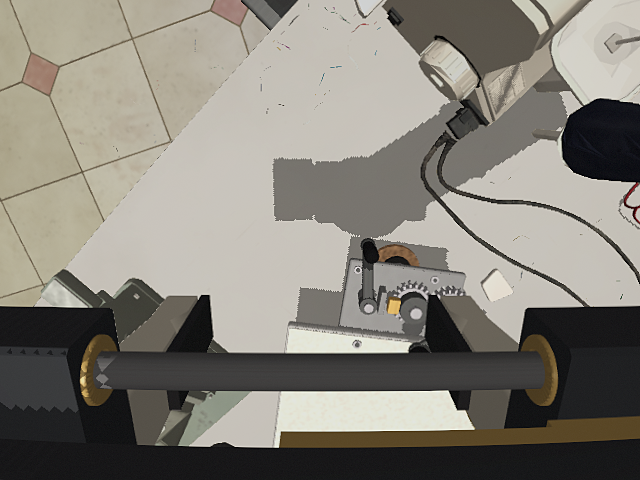

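View pics/top3.png

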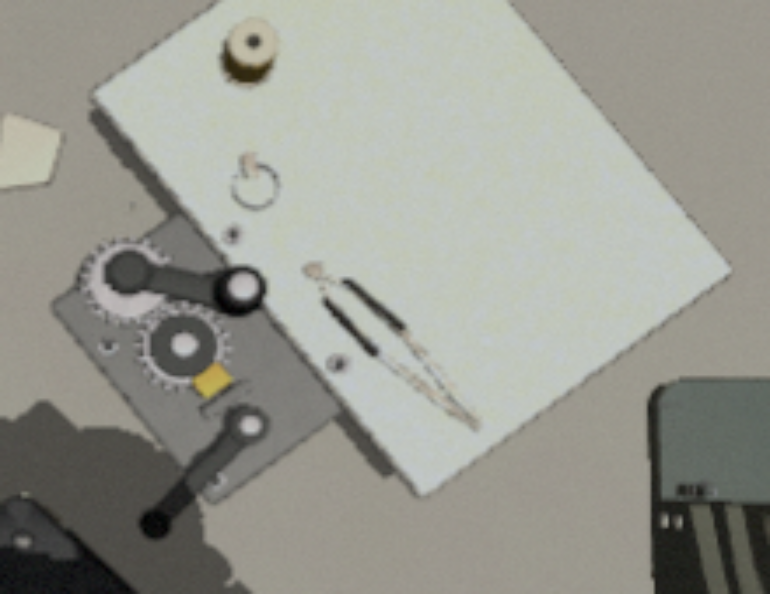

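Both views show the lever home, with its grip at (155,523) in the crop and along the stand's front. The knob is at (242,288), and the spool, bobbin case, snips and chalk have not moved. The arm is clear of everything.

```bash
python3 -c "
from plant import close_job
print(close_job())"
```

```text
the job is handed in; nothing more can be done
None
```

I wound the leg down until the crank took about 10 N at the knob (an estimated 40–49 N on the foot) and swung the clamp lever onto its stop. The small things lie where they were, and I handed the job in at about 19.5 s; no verdict came back.

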